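# Dip the oil of the sole press's hydraulic unit

## Task

Check the oil in the sole press's hydraulic unit: take the wiped dipstick from across the parts tray by its grip and slide it down the slanted guide tube, blade first, gently until you feel its collar stop against the tube's mouth. Let it rest home a moment, draw it right out again and finish still holding it in the gripper, level, marked face up, still, well clear of the tube and at least 12 cm above the bench, ready to be read. Never point the tip upwards, since the oil would run along the blade, and leave the shoe, spray can, hammer and polish tin alone.

Things in the scene. Friction and masses are not known exactly. Their poses are not given: they have to be found in the camera images.
- unit: Hydraulic power unit, fixed: grey steel tank 220 (x) x 300 (y) mm, 158 mm high over its lid, a motor lying on the lid's rear half (up to 285 mm high), the slanted guide tube on its front wall. Origin on the bench straight below the centre of the tube's mouth; +y points level from the mouth to the tank, whose front wall stands 57 mm away. Place and yaw vary.
- neck: Plain steel guide tube fixed to the unit, slanting 40 degrees above level, rising away from the tank. Origin: centre of the mouth's flat rim, 150 mm above the bench; +z out of the mouth along the bore, +x horizontal. Bore 17 mm across, funnelled to 23 mm over the last 12 mm; rim 34 mm outside. 75 mm of it stands out of the tank. Free for over 170 mm: only the collar stops the stick.
- dipstick: Loose dipstick, about 0.12 kg: black grip 70 long x 22 wide (y) x 16 thick (z) mm, black disc collar 32 mm across and 8 thick, flat steel blade 160 mm long, 12 wide (y) x 5 thick (z), its marks near the tip. Origin: centre of the grip; +x to the tip, +z out of the marked face. Centre of mass 80 mm towards the tip. Starts level, marked face up, across the tray, origin 37.5 mm above the bench.
- collar_face (a point): Centre of the collar's face that stops on the tube's mouth, on the dipstick 43 mm from its origin towards the tip.
- dipstick_tip (a point): Tip of the dipstick's blade, 203 mm from the dipstick's origin.
- tray: Open dark steel parts tray, fixed, 130 (x) x 190 (y) mm, 35 mm high, walls 3 mm. The dipstick lies across its two long rims along the tray's x, its tip to +x, grip and collar clear outside the -x rim. Origin at the centre of its underside.
- shoe: Bystander: black lace-up shoe, 285 mm long, 76 mm wide, 106 mm high, loose. Origin under its middle, +x to the toe.
- spray_can: Bystander: white spray can, 52 mm in diameter, 170 mm high, loose. Origin under its centre.
- hammer: Bystander: hammer 220 mm long lying on the bench, loose. Origin under its middle, +x to the head.
- polish_tin: Bystander: flat round tin, 80 mm in diameter, 26 mm high, loose. Origin under its centre.
Not all that is in view belongs to the job. Of the things shaped like the dipstick, the black one is meant.

How it is judged (in metres and radians):
On the way, in this order (a step that is already met when the one before it is completed fails the run):
1. the dipstick is fully home: blade in the tube, collar stopped on the mouth (z of collar_face in the frame of neck below 0.0025 m and distance between collar_face and neck below 0.006 m and z of dipstick_tip in the frame of neck below -0.15 m and angle between the x axis of dipstick and the z axis of neck, either way round below 0.07 rad and contact force between dipstick and neck above 0.2 N), for 0.2 s.
2. the dipstick is drawn right out of the tube in the gripper (z of dipstick_tip in the frame of neck above 0.01 m and contact force between the fingers and dipstick above 1 N), for 0.2 s.
At the end, for the whole second after the job is handed in: The gripper still holds the dipstick at rest, touching neither unit nor tray, level and marked face up within 8.5 degrees, grip and tip over 12 cm above the bench, tip over 6 cm from the tube's mouth, after the collar was home (within 2.5 mm, touching) and the blade drawn right out (angle between dipstick's own z axis and vertical below 0.15 rad and height (world z) of each of dipstick_tip, dipstick above 0.12 m and distance between dipstick_tip and neck above 0.06 m and contact force between the fingers and dipstick above 1 N and contact force between dipstick and unit below 0.05 N and contact force between dipstick and tray below 0.05 N and linear speed of dipstick below 0.03 m/s and angular speed of dipstick below 0.2 rad/s); the arm keeps its last pose, push and grip.
It fails at once if the tip is pointed upwards (more than 20 degrees above level) (angle between dipstick's own x axis and vertical below 1.22 rad).
It fails at once if the dipstick is rammed into the unit (over 40 N) (contact force between dipstick and unit above 40 N).
It fails at once if a bystander is moved (distance of any of shoe, spray_can, hammer, polish_tin from where it was at the start of the episode above 0.03 m).
It also fails if it takes over 51 s, if anything falls off the work surface, if the arm or the gripper's body presses on something with over 40 N, if the wrist force passes 120 N, or if a joint passes its speed limit or range.

## Robot

A 6-joint arm with a two-finger parallel gripper is mounted at the origin on the work surface. World frame = base frame: x ahead of the robot, y to its left, z up, the work surface at z = 0. Lengths are in mm, angles in degrees, forces in N, time in s.
With the tool pointing down it reaches from about 300 to 850 mm from the base axis. Payload 4.2 kg.
Tool frame: the origin (TCP) lies midway between the tips of the shut fingers; the grasp point (between the pads) lies 19 mm behind it; z points along the fingers, x is the direction in which the jaws open and shut, and the axes are right-handed (so a half turn about z gives the same grasp; the last joint's range is limited). The gripper opens to 91 mm and grips with 3 to 60 N. Pads are 32 mm wide; open, the fingers measure 118 mm over their backs; the gripper's body (76 mm by 178 mm) begins 60 mm behind the grasp point.
Start: joints at [-1.146, 18.312, 89.639, -0, 72.044, -1.146], TCP at [575.016, 0, 213.976] pointing down, gripper open.
Joint ranges: [-177.97, 177.97], [-48.28, 115.42], [12.27, 149.76], [-77.06, 257.06], [2.81, 150.46], [-146.56, 146.56]. Speed limits (degrees/s): [147.25, 147.25, 180, 180, 180, 180].

## Interface

Orientations are given as [roll, pitch, yaw] about the fixed x, y, z axes, in that order (R = Rz(yaw) Ry(pitch) Rx(roll)).
In Python, from workcell import monitor, vision, job, models gives the robot as it stands.
- The arm moves only by the shell command python3 -m creep 'ROWS' [FORCE]. ROWS is text: rows parted by semicolons, each of 7 numbers parted by spaces: the shift along the world's x, y, z in cm, then the turn, a rotation vector about the world's x, y, z in rad, then the gripper's target within -1 to 1 (shut at 1, half-way at 0, fully open at -1). In form: tx ty tz ax ay az hand; .... A call has 1 to 12 rows; each row shifts and turns the pose as measured when the row begins; what a row does not reach is not made up. A row lasts 1/12 s, in which the tool goes at most 41.7 mm and 7.16 degrees, less where a joint would pass 70% of its speed; a pose out of reach is approached as far as the arm can. A call is refused whole if a number of a shift passes 4.17 or a number of a turn 0.125, either way. A call with a gripper value outside its range is refused whole. The fingers move at their own pace and stop on an object; FORCE is the grip in N (left out, the last holds). Time passes only in rows, so rows that do not move let the fingers close. It gives the time, the measured TCP pose, the force and the opening at its end, in the units of the state.
- monitor.state(): the state, without advancing time (a new reading comes with each control period).
- vision.grab_frame(name): name is "scene" or "side" or "wrist"; returns a dict with "img" (384x512x3 uint8, red, green, blue), "mtx" (3x3 intrinsics, pixels), "view" (4x4, takes a point from world to camera coordinates). Camera axes: x right, y down, z forward; pixel columns grow to the right and rows downward; lengths in mm; the calibration is good to about 2 mm. A picture is of the moment at which its call begins. There is no depth.
- job.job_done(): hands the job in, once; it reports no verdict.
Trained networks look in the newest picture that a camera, given by its name, has taken for a name from the list of things; names that differ only in an ending like _2 or _b are one class to them, and where a whole thing is asked for, a point or a joint stands for the part that bears it (a point fixed in the world has none). Each returns a list of dicts, best first, with "confidence" (0 to 1); they miss things now and then, are a little off and sometimes report something else, mostly with a low value. They report only what shows in the picture. A call takes as long as a camera call. They do not tell look-alikes from the thing itself.
- models.search_frame(camera, query): "rect" ([left, top, right, bottom] in pixels, round what is visible of it).
- models.mark_of(camera, query): "at" ([column, row] in pixels: a listed point, or the origin of a listed thing).
The state is a dict: "time_s": time; "qpos": joint angles; "qvel": joint speeds; "effort": joint torques, N m; "ee_pos": TCP position; "ee_rot": TCP orientation; "force": force on the tool from outside, world axes, zero at the start; "torque": the same for the moment, N m; "gripper_width": finger opening in mm.
Only numpy, scipy, OpenCV 4.12 (cv2) and the standard library are available. Lean on these libraries where they do the work, as an engineer would, in place of code of your own. Each camera call takes 0.05 s, during which the arm holds its last target.

## Working session

There is one attempt and no reset: what is moved stays moved. The work goes in short steps, Python scripts to look and compute and a shell command to move; the robot and the scene stay as the last step left them, time stands still between calls to the robot, and variables do not carry over. Pictures are saved under pics/ and viewed, and the job is handed in when it is done.

```bash
ls; mkdir -p pics; python3 - <<'E'
from workcell import monitor, vision, models
import cv2,json
print(monitor.state())
for c in ["scene","side","wrist"]:
    f=vision.grab_frame(c); cv2.imwrite(f"pics/{c}0.png",f["img"][:,:,::-1]); print(c,f["mtx"].tolist(),f["view"].round(4).tolist())
    for q in ["dipstick","dipstick_tip","collar_face","neck","unit","tray","shoe","spray_can","hammer","polish_tin"]:
        print(c,q,[(r["at"],round(r["confidence"],2)) for r in models.mark_of(c,q)][:3])
E
```

```text
pics
{'time_s': 0.0, 'qpos': array([-1.14721316e+00,  1.83521853e+01,  8.97074723e+01,  2.24549657e-03,
        7.20435986e+01, -1.14574315e+00]), 'qvel': array([ 0.04082305, -0.07640838,  0.00131911, -0.00619111,  0.02883459,
       -0.00929933]), 'effort': array([-5.01459035e-04, -4.12465632e+01, -2.31973493e+01,  7.28826877e-02,
        4.58198413e-02, -1.41870069e-04]), 'ee_pos': array([5.74486862e+02, 1.05373457e-02, 2.13107605e+02]), 'ee_rot': array([-1.79995801e+02,  1.03192894e-01, -2.16042873e-03]), 'force': array([ 0.85684271, -0.29868891,  0.45173718]), 'torque': array([ 0.03279275, -0.02025158,  0.00258708]), 'gripper_width': 91.33267119053798}
scene [[481.0480103812407, 0.0, 260.0203229946603], [0.0, 481.0480103812407, 193.1805657893664], [0.0, 0.0, 1.0]] [[0.2183, 0.9758, 0.0088, 17.9455], [0.8116, -0.1765, -0.5569, -393.6088], [-0.5419, 0.1287, -0.8305, 1875.3206], [0.0, 0.0, 0.0, 1.0]]
scene dipstick [([175.3, 170.2], 0.86), ([199.9, 225.4], 0.8), ([137.8, 254.5], 0.74)]
scene dipstick_tip [([258.9, 204.6], 0.98), ([145.8, 212.8], 0.7), ([178.1, 307.8], 0.6)]
scene co
[... 1038 characters left out ...]
.1], 0.58)]
side hammer [([256.3, 170.2], 0.72)]
side polish_tin [([263.8, 193.5], 0.77)]
wrist [[321.80116476712635, 0.0, 256.8768494042277], [0.0, 321.80116476712635, 195.67214752236077], [0.0, 0.0, 1.0]] [[1.0, -0.0, 0.0006, -574.8457], [-0.0002, -0.9688, 0.248, -27.3641], [0.0005, -0.248, -0.9688, 388.7712], [0.0, 0.0, 0.0, 1.0]]
wrist dipstick []
wrist dipstick_tip [([218.0, 291.2], 0.83), ([39.9, 68.2], 0.55)]
wrist collar_face [([69.4, 209.7], 0.85)]
wrist neck [([179.5, 72.2], 0.76)]
wrist unit [([203.2, 86.0], 0.98)]
wrist tray [([245.2, 328.6], 0.57)]
wrist shoe []
wrist spray_can [([334.2, 206.3], 0.44)]
wrist hammer [([430.2, 99.3], 0.7)]
wrist polish_tin [([332.9, 203.7], 0.87)]
```

View pics/scene0.png

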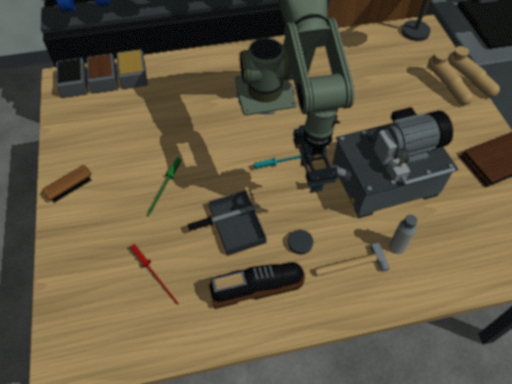

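View pics/side0.png

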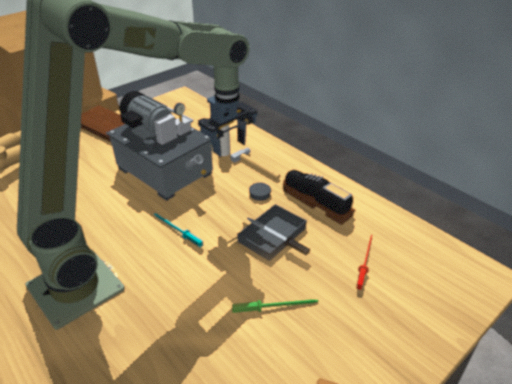

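View pics/wrist0.png

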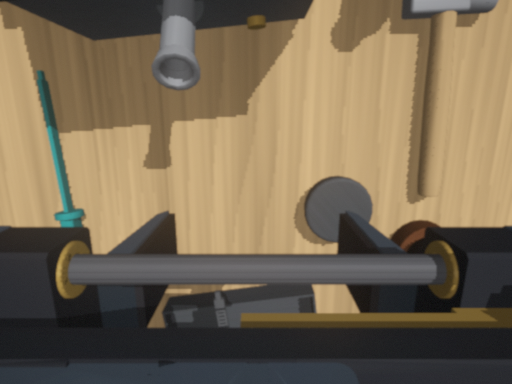

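```bash
cat > h.py <<'E'
import numpy as np, cv2
from workcell import monitor, vision, models
def ray(f,p):
    K,V=f["mtx"],f["view"]; R,t=V[:3,:3],V[:3,3]
    d=R.T@np.linalg.inv(K)@np.array([p[0],p[1],1.]); return -R.T@t, d/np.linalg.norm(d)
def atz(f,p,z):
    o,d=ray(f,p); return o+d*(z-o[2])/d[2]
def tri(l):
    A=np.zeros((3,3));b=np.zeros(3)
    for f,p in l:
        o,d=ray(f,p);M=np.eye(3)-np.outer(d,d);A+=M;b+=M@o
    x=np.linalg.solve(A,b)
    return x
def proj(f,X):
    X=np.atleast_2d(X);c=(f["view"][:3,:3]@X.T).T+f["view"][:3,3]; u=(f["mtx"]@c.T).T; return u[:,:2]/u[:,2:]
E
python3 - <<'E'
from h import *
s=vision.grab_frame("scene");d=vision.grab_frame("side");w=vision.grab_frame("wrist")
print("grip scene",atz(s,(199.9,225.4),37.5),"tipscene",atz(s,(258.9,204.6),37.5),"collar",atz(s,(214.2,219.6),37.5))
print("grip side",atz(d,(294.1,246),37.5),"collar",atz(d,(287.2,238.8),37.5))
print("tray",atz(s,(234.2,223.2),0),atz(d,(270.7,236.5),0))
print("mouth wrist",atz(w,(179.5,72.2),150),"scene",atz(s,(334.8,171.4),150),"side",atz(d,(194.2,160.2),150))
a=cv2.resize(s["img"][170:270,150:290],None,fx=4,fy=4,interpolation=cv2.INTER_CUBIC)
b=cv2.resize(d["img"][190:270,220:330],None,fx=5,fy=5,interpolation=cv2.INTER_CUBIC)
cv2.imwrite("pics/cs.png",a[:,:,::-1]);cv2.imwrite("pics/cd.png",b[:,:,::-1])
a=cv2.resize(w["img"][0:110,100:260],None,fx=4,fy=4,interpolation=cv2.INTER_CUBIC)
cv2.imwrite("pics/cw.png",a[:,:,::-1])
E
```

```text
grip scene [ 561.15285951 -335.9668338    37.5       ] tipscene [ 525.35073577 -139.93187366   37.5       ] collar [ 549.94191317 -289.04328491   37.5       ]
grip side [ 548.06668448 -327.16442851   37.5       ] collar [ 554.74849564 -291.51088862   37.5       ]
tray [ 554.34979408 -227.41833895    0.        ] [ 552.1524616  -222.47689214    0.        ]
mouth wrist [521.94272466  97.06316532 150.        ] scene [526.7250262   97.85442679 150.        ] side [506.4337436 101.887233  150.       ]
```

View pics/cs.png

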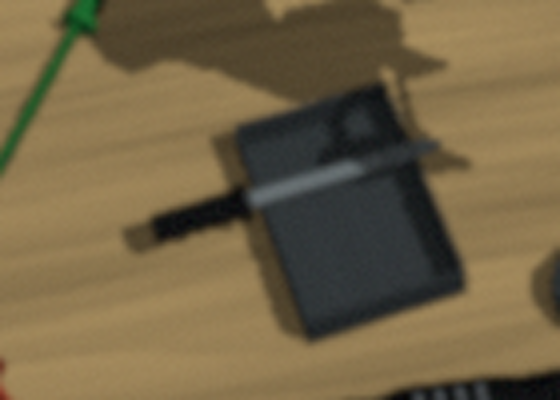

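View pics/cd.png

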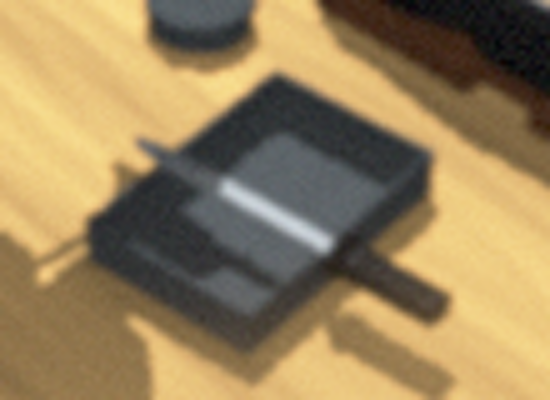

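View pics/cw.png

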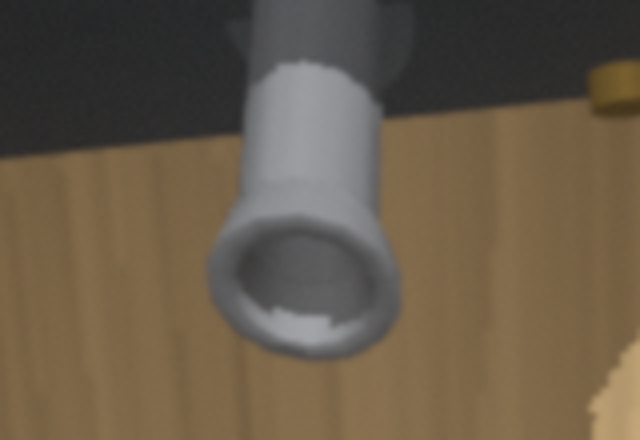

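The black stick lies across the tray, with its grip at about scene (200,225) and tip at (259,206). The look-alikes are teal (277,162), green (165,185) and red (150,272). Only the black one fits the description, and the crops confirm it. The tube mouth is at about wrist (177,70). I'll move above the grip.

```bash
python3 -m creep '-0.1 -2.8 -0.3 0 0 0.0137 -1;-0.1 -2.8 -0.3 0 0 0.0137 -1;-0.1 -2.8 -0.3 0 0 0.0137 -1;-0.1 -2.8 -0.3 0 0 0.0137 -1;-0.1 -2.8 -0.3 0 0 0.0137 -1;-0.1 -2.8 -0.3 0 0 0.0137 -1;-0.1 -2.8 -0.3 0 0 0.0137 -1;-0.1 -2.8 -0.3 0 0 0.0137 -1;-0.1 -2.8 -0.3 0 0 0.0137 -1;-0.1 -2.8 -0.3 0 0 0.0137 -1;-0.1 -2.8 -0.3 0 0 0.0137 -1;-0.1 -2.8 -0.3 0 0 0.0137 -1' 50
python3 - <<'E'
from h import *
w=vision.grab_frame("wrist");s=vision.grab_frame("scene");d=vision.grab_frame("side")
for n,f in (("wrist",w),("scene",s),("side",d)):
    cv2.imwrite(f"pics/{n}1.png",f["img"][:,:,::-1])
for n in ["wrist"]:
  for q in ["dipstick","collar_face","dipstick_tip"]: print(q,models.mark_of(n,q))
for n in ["scene","side"]:
  print(n,models.mark_of(n,"neck"))
E
```

```text
time_s: 2.8
ee_pos: [562.3, -344.8, 177.9]
ee_rot: [-179.9, -0.3, 10.4]
force: [0.7, -0.0, -0.2]
gripper_width: 91.6
dipstick [{'at': [248.5, 181.2], 'confidence': 0.73}, {'at': [279.0, 59.5], 'confidence': 0.26}]
collar_face [{'at': [251.3, 134.7], 'confidence': 0.57}, {'at': [34.7, 198.8], 'confidence': 0.56}]
dipstick_tip []
scene [{'at': [333.0, 171.7], 'confidence': 0.53}]
side [{'at': [194.0, 157.6], 'confidence': 0.6}, {'at': [285.1, 238.1], 'confidence': 0.55}]
```

View pics/wrist1.png

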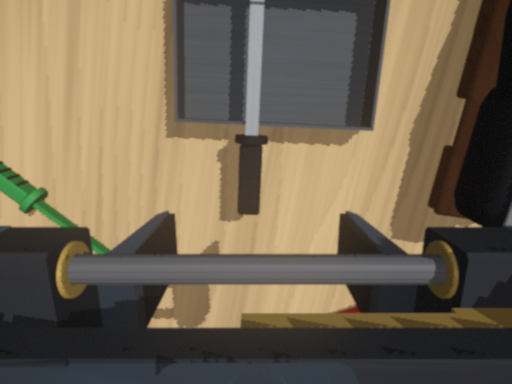

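View pics/scene1.png

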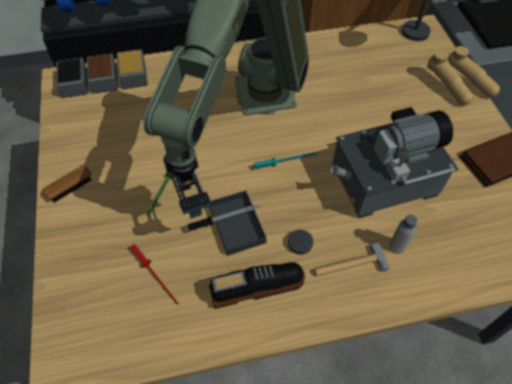

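View pics/side1.png

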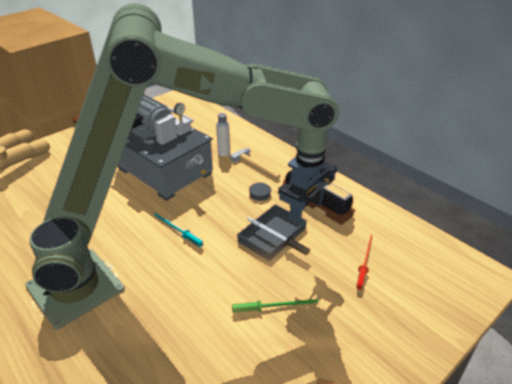

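```bash
python3 - <<'E'
from h import *
w=vision.grab_frame("wrist");s=vision.grab_frame("scene")
A=atz(w,(249,178),45.5);B=atz(w,(257.5,5),40);C=atz(w,(253.5,100),40);E=atz(w,(248.5,213),45.5);F=atz(w,(251.5,136),37.5)
print(A,B,C,E,F)
for p,q in((A,B),(A,C),(E,B)): print(np.degrees(np.arctan2(q[1]-p[1],q[0]-p[0])))
u=F-E; print(np.linalg.norm(u[:2]))
a=cv2.resize(s["img"][100:220,310:470],None,fx=4,fy=4,interpolation=cv2.INTER_CUBIC);cv2.imwrite("pics/un.png",a[:,:,::-1])
d=vision.grab_frame("side")
a=cv2.resize(d["img"][80:205,100:225],None,fx=4.5,fy=4.5,interpolation=cv2.INTER_CUBIC);cv2.imwrite("pics/un2.png",a[:,:,::-1])
E
```

```text
[ 554.02285367 -333.39322683   45.5       ] [ 534.66356766 -184.26674879   40.        ] [ 545.33724144 -261.92894992   40.        ] [ 559.70907704 -367.97641923   45.5       ] [ 549.3330411  -294.50549545   37.5       ]
97.39665164650988
96.92961720238593
97.76338726320361
74.1999916648122
```

View pics/un.png

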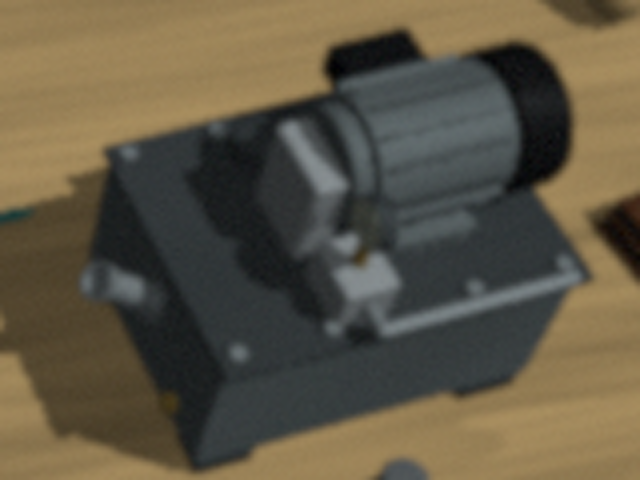

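View pics/un2.png

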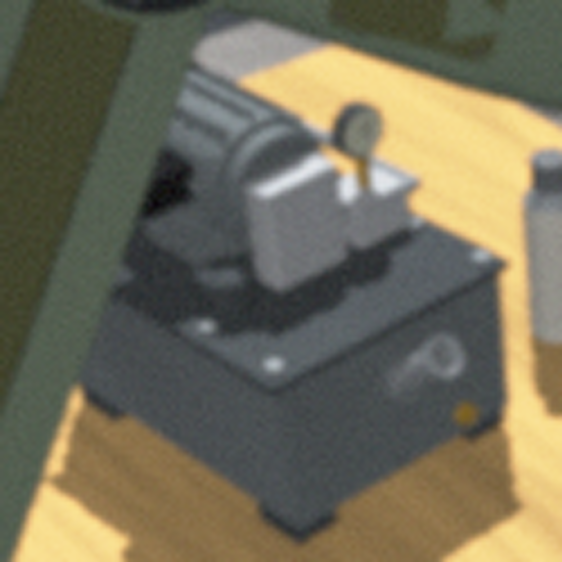

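```bash
python3 - <<'E'
from h import *
import numpy as np
s=vision.grab_frame("scene");d=vision.grab_frame("side")
w=dict(mtx=np.array([[321.80116476712635,0,256.8768494042277],[0,321.80116476712635,195.67214752236077],[0,0,1]]),view=np.array([[1.0,-0.0,0.0006,-574.8457],[-0.0002,-0.9688,0.248,-27.3641],[0.0005,-0.248,-0.9688,388.7712],[0,0,0,1]]))
P=[atz(s,p,158) for p in((336.8,137.5),(365.5,194.5),(458,168.8))]
print(P, np.linalg.norm(P[0]-P[1]),np.linalg.norm(P[2]-P[1]))
v=P[1]-P[0];print("front edge deg",np.degrees(np.arctan2(v[1],v[0]))); v=P[2]-P[1];print("side edge deg",np.degrees(np.arctan2(v[1],v[0])))
Q=[atz(d,p,158) for p in((100+275/4.5,80+388/4.5),(100+503/4.5,80+262/4.5))]
v=Q[1]-Q[0];print(Q,np.linalg.norm(v),np.degrees(np.arctan2(v[1],v[0])))
m={"s":(s,(333.3,170)),"d":(d,(199.6,158.9)),"w":(w,(175.8,70.8))}
for k,(f,p) in m.items(): print(k,atz(f,p,150))
X=tri(m.values());print(X,[proj(f,X)-p for f,p in m.values()])
# gauge top
print("gauge",tri([(s,(310+365/4,100+215/4)),(d,(100+357/4.5,80+130/4.5))]))
print("pump corner",tri([(s,(310+330/4,100+180/4)),(d,(100+325/4.5,80+160/4.5))]))
E
```

```text
[array([404.19796813, 142.19502788, 158.        ]), array([632.57433291, 158.11960694, 158.        ]), array([603.00001981, 468.48471316, 158.        ])] 228.9308983346338 311.77097227406176
front edge deg 3.988752045304135
side edge deg 95.44321007856773
[array([400.33563956, 136.34765136, 158.        ]), array([627.20370187, 160.95535491, 158.        ])] 228.19872210817866 6.1905011125444185
s [520.62073994  94.95556224 150.        ]
d [524.31373747  95.93434489 150.        ]
w [519.47861943  97.98226585 150.        ]
[521.57593247  95.44168182 151.72771989] [array([[ 0.32072344, -0.11832029]]), array([[-0.61138555, -0.05537497]]), array([[2.70947088, 3.58425232]])]
gauge [575.14811535 268.6671188  250.07492653]
pump corner [535.92485355 257.67479398 244.17043613]
```

```bash
python3 -m creep '-0.07 0.1 -1.5 0 0 -0.005 -1;-0.07 0.1 -1.5 0 0 -0.005 -1;-0.07 0.1 -1.5 0 0 -0.005 -1;-0.07 0.1 -1.5 0 0 -0.005 -1;-0.07 0.1 -1.5 0 0 -0.005 -1;-0.07 0.1 -1.5 0 0 -0.005 -1;-0.07 0.1 -1.5 0 0 -0.005 -1;-0.07 0.1 -1.5 0 0 -0.005 -1;-0.07 0.1 -1.5 0 0 -0.005 -1;0 0 0 0 0 0 -1;0 0 0 0 0 0 -1'
```

```text
time_s: 4.37
ee_pos: [558.2, -331.4, 41.2]
ee_rot: [179.8, -0.6, 8.0]
force: [0.5, -0.1, 0.7]
gripper_width: 91.1
```

```bash
python3 -m creep '-0.15 -0.15 -1.0 0.002 0.005 -0.007 -1;-0.15 -0.15 -1.0 0.002 0.005 -0.007 -1;0 0 -0.2 0 0 0 -1;0 0 0 0 0 0 -1;0 0 0 0 0 0 -1'
python3 - <<'E'
from h import *
w=vision.grab_frame("wrist");cv2.imwrite("pics/wrist2.png",w["img"][:,:,::-1])
print(models.mark_of("wrist","collar_face"))
E
```

```text
time_s: 4.78
ee_pos: [556.7, -335.8, 20.0]
ee_rot: [180.0, -0.2, 7.1]
force: [0.1, 0.3, 0.8]
gripper_width: 91.0
[{'at': [250.0, 173.7], 'confidence': 0.92}, {'at': [252.0, 261.0], 'confidence': 0.65}]
```

View pics/wrist2.png

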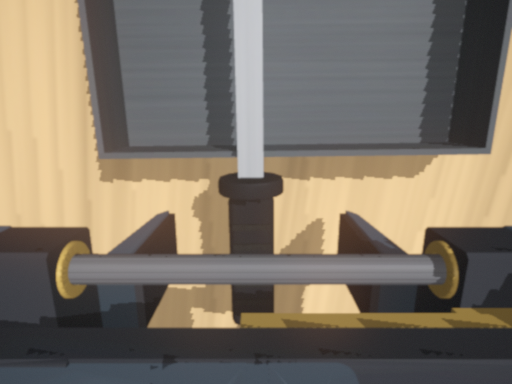

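```bash
python3 -m creep '0 0 0 0 0 0 1;0 0 0 0 0 0 1;0 0 0 0 0 0 1;0 0 0 0 0 0 1;0 0 0 0 0 0 1;0 0 0 0 0 0 1;0 0 0 0 0 0 1;0 0 0 0 0 0 1' 50
python3 - <<'E'
from h import *
w=vision.grab_frame("wrist")
st=monitor.state();print(st["gripper_width"],st["ee_pos"],st["force"])
print(atz(w,(250,178.5),40))
E
```

```text
time_s: 5.55
ee_pos: [557.7, -336.3, 22.1]
ee_rot: [179.8, -0.4, 7.1]
force: [-0.2, 0.2, -0.5]
gripper_width: 40.7
36.564475414295295 [ 557.72432072 -336.2580943    22.08351839] [-0.31077172  0.33339492 -0.22142709]
[ 549.15226811 -297.38272891   40.        ]
```

```bash
python3 -m creep '0 0 -0.15 0 0 0 1;0 0 -0.15 0 0 0 1;0 0 -0.1 0 0 0 1;0 0 0 0 0 0 1;0 0 0 0 0 0 1;0 0 0 0 0 0 1' 50
```

```text
time_s: 6.1
ee_pos: [558.0, -336.3, 19.0]
ee_rot: [179.8, -0.4, 7.1]
force: [-0.4, 0.7, 1.0]
gripper_width: 22.0
```

```bash
python3 -m creep '0 0 0 0 0 0 1;0 0 0.4 0 0 0 1;0 0 0.8 0 0 0 1;0 0 1.5 0 0 0 1;0 0 2 0 0 0 1;0 0 2 0 0 0 1;0 0 2 0 0 0 1;0 0 2 0 0 0 1;0 0 2 0 0 0 1;0 0 2 0 0 0 1;0 0 1 0 0 0 1;0 0 0 0 0 0 1' 55
python3 - <<'E'
from h import *
w=vision.grab_frame("wrist");cv2.imwrite("pics/wrist3.png",w["img"][:,:,::-1])
d=vision.grab_frame("side");cv2.imwrite("pics/side3.png",d["img"][:,:,::-1])
st=monitor.state();print(st["gripper_width"],st["ee_pos"],st["qpos"])
E
```

```text
time_s: 7.1
ee_pos: [555.3, -334.8, 183.9]
ee_rot: [180.0, -0.2, 7.1]
force: [0.3, -0.5, -1.7]
gripper_width: 21.6
21.402623480808742 [ 554.35557893 -334.26167192  181.30102469] [-3.21468896e+01  2.60232668e+01  8.23177869e+01  8.14482246e-02
  7.17114351e+01 -3.92962081e+01]
```

View pics/wrist3.png

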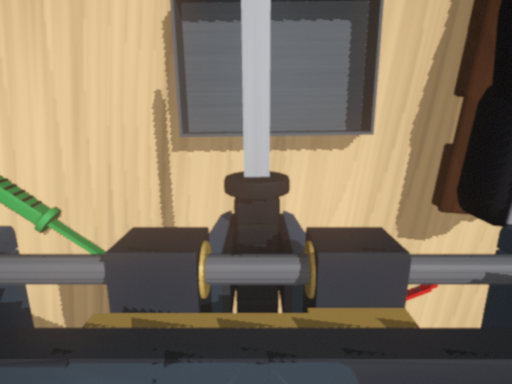

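View pics/side3.png

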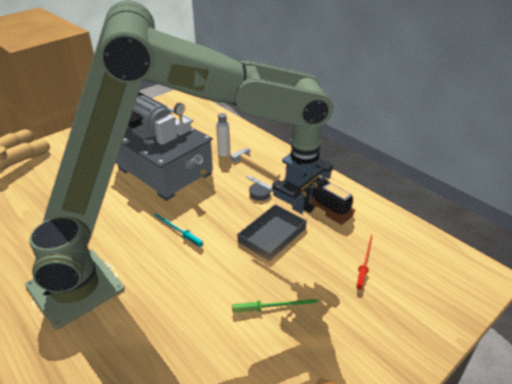

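```bash
cat > stick.py <<'E'
from h import *
from scipy.spatial.transform import Rotation as Ro
from scipy.optimize import least_squares
def edges(w,rows):
    g=cv2.cvtColor(w["img"],cv2.COLOR_RGB2GRAY).astype(float); out=[]
    for r in rows:
        l=cv2.GaussianBlur(g[r:r+1],(5,1),0)[0]; dx=np.gradient(l)
        def sub(a,b,sg):
            seg=sg*dx[a:b]; k=int(np.argmax(seg)); 
            if k in(0,len(seg)-1): return None
            y=seg[k-1:k+2]; return a+k+0.5*(y[0]-y[2])/(y[0]-2*y[1]+y[2]), y[1]
        L=sub(232,256,1);R=sub(258,284,-1)
        if L and R and L[1]>8 and R[1]>8: out.append((r,L[0],R[0]))
    return np.array(out)
def fit(w,st,rows=range(3,160)):
    """stick line (blade top centre) in tool frame"""
    E=edges(w,rows); Rt=Ro.from_euler('xyz',st["ee_rot"],degrees=True).as_matrix(); p=st["ee_pos"]
    V=w["view"]
    # tool coords: stick dir ~ -y tool (tool y = world -y), normal = -z tool
    def line(q):
        x0,z0,yaw,pit=q
        d=np.array([np.sin(yaw)*np.cos(pit),-np.cos(yaw)*np.cos(pit),np.sin(pit)]) # pit>0: tip along +ztool (down)
        o=np.array([x0,0,z0]); s=np.array([np.cos(yaw),np.sin(yaw),0])
        return o,d,s
    def res(q):
        o,d,s=line(q); r=[]
        for sg,c in((-1,1),(1,2)):
            T=np.linspace(30,210,60)[:,None]
            P=proj(w,(Rt@(o+d*T+sg*6*s).T).T+p)
            i=np.argsort(P[:,1]); r.append(np.interp(E[:,0],P[i,1],P[i,0])-E[:,c])
        return np.concatenate(r)
    f=least_squares(res,[0,-21.5,0,0],loss='soft_l1'); return f,E,line
E
python3 - <<'E'
from stick import *
w=vision.grab_frame("wrist");st=monitor.state()
f,E,line=fit(w,st)
print(len(E),E[::15].round(1)); print(f.x, np.degrees(f.x[2:]), np.sqrt(np.mean(f.fun**2)))
o,d,s=line(f.x); Rt=Ro.from_euler('xyz',st["ee_rot"],degrees=True).as_matrix()
for t in (35,38,40,43,46): print(t,proj(w,Rt@(o+d*t)+st["ee_pos"]))
print(st["ee_pos"],st["ee_rot"]); print("dir world",Rt@d)
E
python3 -c "
import cv2;a=cv2.imread('pics/wrist3.png')[120:330,190:330];cv2.imwrite('pics/w3c.png',cv2.resize(a,None,fx=2.8,fy=2.8,interpolation=2))"
```

```text
149 [[  3.  240.4 270.3]
 [ 18.  240.7 270.1]
 [ 33.  241.1 269.9]
 [ 48.  241.3 269.9]
 [ 63.  241.6 269.9]
 [ 78.  241.8 269.6]
 [ 93.  242.1 269.6]
 [108.  242.3 269.6]
 [123.  242.5 269.6]
 [138.  242.9 269.3]]
[ 5.76437897e-02 -2.24544968e+01 -4.57357652e-03 -2.24450442e-02] [-0.26204663 -1.2860063 ] 0.1594331460667056
35 [[256.3175804  189.12398328]]
38 [[256.28581999 182.92544536]]
40 [[256.26445534 178.75580118]]
43 [[256.23211764 172.44459477]]
46 [[256.19942597 166.06430647]]
[ 553.82423454 -333.97620568  180.17847964] [-1.79824112e+02  9.07857360e-02  7.11960162e+00]
dir world [-0.12839636  0.99139454  0.02551929]
```

View pics/w3c.png

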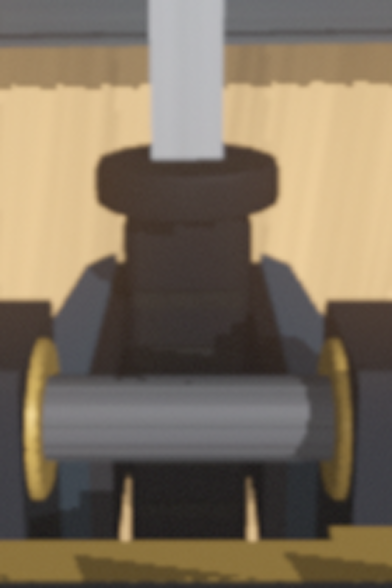

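```bash
python3 -m creep '0.15 1.5 1 0 0 -0.003 1;0.15 2.8 0.8 0 0 -0.003 1;0.15 2.8 0.8 0 0 -0.003 1;0.15 2.8 0.7 0 0 -0.003 1;0.15 2.8 0.6 0 0 -0.003 1;0.15 2.8 0.6 0 0 -0.003 1;0.15 2.8 0.6 0 0 -0.003 1;0.15 2.8 0.6 0 0 -0.003 1;0.15 2.8 0.6 0 0 -0.003 1;0.15 2.8 0.6 0 0 -0.003 1;0.15 2.8 0.4 0 0 -0.003 1;0.1 1.5 0 0 0 0 1'
python3 -m creep '0 0 0 0 0 0 1;0 0 0 0 0 0 1'
python3 - <<'E'
from h import *
w=vision.grab_frame("wrist");cv2.imwrite("pics/wrist4.png",w["img"][:,:,::-1]);np.save("w4.npy",w,allow_pickle=True)
a=cv2.resize(w["img"][0:150,130:290],None,fx=4,fy=4,interpolation=2);cv2.imwrite("pics/w4c.png",a[:,:,::-1])
print(models.mark_of("wrist","neck"));st=monitor.state();print(st["gripper_width"],st["ee_pos"],st["ee_rot"])
E
```

```text
time_s: 8.25
ee_pos: [560.4, -2.8, 241.5]
ee_rot: [-178.8, 1.8, 4.7]
force: [-1.0, 0.1, -1.3]
gripper_width: 21.8
time_s: 8.42
ee_pos: [558.8, 2.2, 240.2]
ee_rot: [-178.7, 2.1, 5.1]
force: [0.8, -1.1, -0.6]
gripper_width: 21.7
[{'at': [221.7, 78.4], 'confidence': 0.55}]
21.656190366818024 [558.94834889   1.07853082 240.10450307] [-178.68934098    2.05873566    4.9794849 ]
```

View pics/wrist4.png

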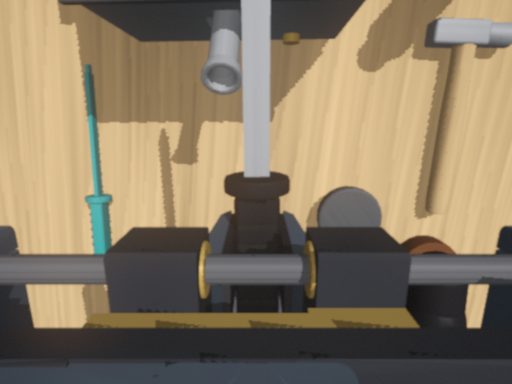

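View pics/w4c.png

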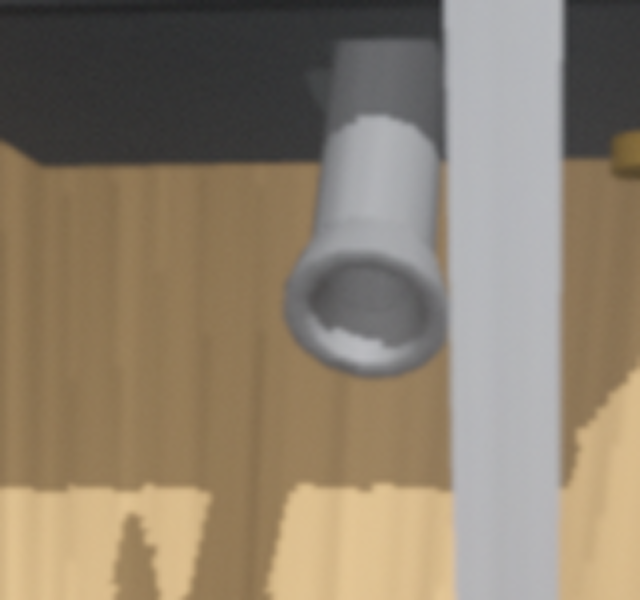

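```bash
python3 - <<'E'
from h import *
w=np.load("w4.npy",allow_pickle=True).item()
print(atz(w,(221.5,77.2),150))
a,b=[atz(w,p,12) for p in((141.25,41.25),(281.25,39.5))]
print(np.degrees(np.arctan2(*(b-a)[1::-1])))
a,b=[atz(w,p,155) for p in((132,2.5),(240,0.7))]
print(np.degrees(np.arctan2(*(b-a)[1::-1])))
# foot of tube axis: centre line of tube at base
t=atz(w,(130+386/4,40/4.),150-75*np.sin(np.radians(40))+13); print(t)
# reproject axis with yaw options
M=atz(w,(221.5,77.2),150)
for y in (3,5,7):
    r=np.radians(y);D=np.array([-np.sin(r)*np.cos(.698),np.cos(r)*np.cos(.698),-np.sin(.698)])
    P=proj(w,np.array([M,M+40*D,M+65*D,M+75*D])); print(y,((P-[130,0])*4).round(0).tolist())
E
```

```text
[519.43394367  98.06289486 150.        ]
5.2783928154260495
5.269936575332031
[514.92982189 155.53977664 114.79092927]
3 [[366.0, 309.0], [385.0, 169.0], [396.0, 91.0], [400.0, 61.0]]
5 [[366.0, 309.0], [380.0, 169.0], [388.0, 90.0], [391.0, 61.0]]
7 [[366.0, 309.0], [375.0, 169.0], [380.0, 91.0], [382.0, 61.0]]
```

```bash
cat > tgt.py <<'E'
from stick import *
M=np.array([519.8,97.4,150.]); YAW=np.radians(5.2)
c,s_=np.cos(np.radians(40)),np.sin(np.radians(40))
D=np.array([-np.sin(YAW)*c,np.cos(YAW)*c,-s_])
X=np.array([np.cos(YAW),np.sin(YAW),0])
COL=np.array([0.06,-41,-20.]); PIT=np.radians(-1.3)   # stick pitch in tool
def rot():
    # stick frame: x=D, lateral = X (tool x), tool: d = (0,-cos,sin)
    n=np.cross(X,D) # X x (into) ; tool y=-d, z = x cross y
    y0=-D; z0=np.cross(X,y0); R0=np.stack([X,y0,z0],1)
    # d_tool=(0,-cosP,sinP) must map to D: R=R0*Rx(a)
    return R0@Ro.from_euler('x',PIT).as_matrix()
def plan(L,dM=np.zeros(3)):
    R=rot(); assert abs((R@np.array([0,-np.cos(PIT),np.sin(PIT)])-D)).max()<1e-6,R@np.array([0,-np.cos(PIT),np.sin(PIT)])
    return M+dM-L*D-R@COL, R
def report(L):
    st=monitor.state();p,R=plan(L)
    Rc=Ro.from_euler('xyz',st["ee_rot"],degrees=True).as_matrix()
    print("t",st["time_s"],"L",L,"tgt",p.round(1),"d_cm",((p-st["ee_pos"])/10).round(2),"rotvec",Ro.from_matrix(R@Rc.T).as_rotvec().round(3),"F",st["force"].round(1),"w",round(st["gripper_width"],1))
    cf=Rc@COL+st["ee_pos"]-M; d=Rc@np.array([0,-np.cos(PIT),np.sin(PIT)])
    print("collar out",(-cf@D).round(1),"lat X",(cf@X).round(1),"perp up",(cf@np.cross(X,D)).round(1),"ang deg",np.degrees(np.arccos(d@D)).round(2), "tip lat", ((cf+160*d)@X).round(1),((cf+160*d)@np.cross(X,D)).round(1),"qpos",st["qpos"].round(0))
E
python3 - <<'E'
from tgt import *
report(200);report(0)
E
```

```text
t 8.5167 L 200 tgt [537.6 -99.  290.6] d_cm [ -2.13 -10.01   5.05] rotvec [-0.738 -0.1    0.017] F [ 0.6 -0.3 -1.1] w 21.7
collar out 116.5 lat X 31.2 perp up 47.2 ang deg 42.61 tip lat 32.1 155.5 qpos [-2. 17. 88.  1. 77. -7.]
t 8.5167 L 0 tgt [523.7  53.6 162. ] d_cm [-3.52  5.25 -7.81] rotvec [-0.738 -0.1    0.017] F [ 0.6 -0.3 -1.1] w 21.7
collar out 116.5 lat X 31.2 perp up 47.2 ang deg 42.61 tip lat 32.1 155.5 qpos [-2. 17. 88.  1. 77. -7.]
```

```bash
python3 -m creep '-0.1 -1.5 0.8 -0.03 -0.008 0 1;-0.17 -1.5 0.5 -0.06 -0.008 0 1;-0.17 -1 0.5 -0.06 -0.008 0 1;-0.17 -1 0.5 -0.06 -0.008 0 1;-0.17 -0.8 0.5 -0.06 -0.008 0 1;-0.17 -0.8 0.5 -0.06 -0.008 0 1;-0.17 -0.8 0.5 -0.06 -0.008 0 1;-0.17 -0.8 0.5 -0.06 -0.008 0 1;-0.17 -0.8 0.3 -0.06 -0.008 0 1;-0.17 -0.8 0.3 -0.06 -0.008 0 1;-0.1 -0.3 0 -0.06 -0.008 0 1;0 0 0 -0.03 0 0 1'
python3 - <<'E'
from tgt import *
report(200)
E
```

```text
time_s: 9.52
ee_pos: [536.7, -121.2, 288.7]
ee_rot: [141.4, -0.2, 2.7]
force: [-0.3, 0.2, -1.4]
gripper_width: 21.7
t 9.5167 L 200 tgt [537.6 -99.  290.6] d_cm [0.09 2.22 0.19] rotvec [-0.047 -0.     0.043] F [-0.3  0.2 -1.4] w 21.7
collar out 216.7 lat X -0.9 perp up -13.7 ang deg 3.38 tip lat 4.9 -6.3 qpos [  8.  15.  95. -39.  78.  17.]
```

```bash
python3 -m creep '0.03 0.6 0.1 -0.012 0 0.012 1;0.03 0.6 0.1 -0.012 0 0.012 1;0.03 0.5 0.1 -0.012 0 0.012 1;0 0.2 0 0 0 0 1;0 0 0 0 0 0 1;0 0 0 0 0 0 1'
python3 - <<'E'
from tgt import *
report(200)
w=vision.grab_frame("wrist");f,E,line=fit(w,monitor.state());print(f.x,np.degrees(f.x[2:]),len(E),np.abs(f.fun).mean())
cv2.imwrite("pics/wrist5.png",w["img"][:,:,::-1])
for n in("scene","side"):
    g=vision.grab_frame(n);cv2.imwrite(f"pics/{n}5.png",g["img"][:,:,::-1])
    print(n,models.mark_of(n,"dipstick_tip")[:2],models.mark_of(n,"collar_face")[:2])
    d=D;st=monitor.state();Rc=Ro.from_euler('xyz',st["ee_rot"],degrees=True).as_matrix();dd=Rc@np.array([0,-np.cos(PIT),np.sin(PIT)]);cf=Rc@COL+st["ee_pos"]
    print("pred tip",proj(g,cf+160*dd),"collar",proj(g,cf),"mouth",proj(g,M))
report(200)
E
```

```text
time_s: 10.02
ee_pos: [536.5, -102.4, 290.3]
ee_rot: [139.3, 0.2, 4.7]
force: [-0.4, 0.7, -1.7]
gripper_width: 21.7
t 10.0167 L 200 tgt [537.6 -99.  290.6] d_cm [0.11 0.34 0.03] rotvec [-0.01  -0.004  0.008] F [-0.4  0.7 -1.7] w 21.7
collar out 202.6 lat X -1.0 perp up -1.9 ang deg 0.66 tip lat -0.3 -0.2 qpos [ 11.  15.  96. -41.  79.  18.]
[-4.31865226e-01 -2.33085588e+01 -4.58826408e-03 -1.61412895e-02] [-0.26288817 -0.92482777] 96 0.0687098356631936
scene [{'at': [178.0, 305.4], 'confidence': 0.85}, {'at': [147.3, 213.7], 'confidence': 0.53}] [{'at': [147.2, 265.0], 'confidence': 0.67}, {'at': [273.1, 160.6], 'confidence': 0.67}]
pred tip [[325.02965706 166.83144652]] collar [[288.3549525  155.34589572]] mouth [[333.97875044 169.65550422]]
side [{'at': [319.0, 302.1], 'confidence': 0.9}, {'at': [155.6, 215.3], 'confidence': 0.81}] [{'at': [259.6, 304.2], 'confidence': 0.8}, {'at': [231.2, 145.0], 'confidence': 0.71}]
pred tip [[204.29730778 156.28749038]] collar [[229.77372848 143.71446757]] mouth [[198.24739538 159.23188092]]
t 10.3667 L 200 tgt [537.6 -99.  290.6] d_cm [0.12 0.37 0.04] rotvec [-0.01  -0.004  0.009] F [-0.4  0.1 -1. ] w 21.5
collar out 202.7 lat X -1.2 perp up -2.2 ang deg 0.65 tip lat -0.4 -0.6 qpos [ 11.  15.  96. -41.  79.  18.]
```

View pics/wrist5.png

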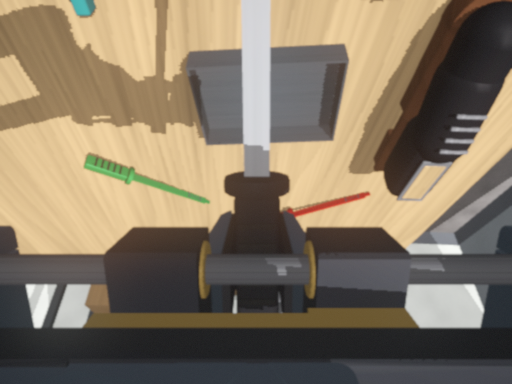

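View pics/scene5.png

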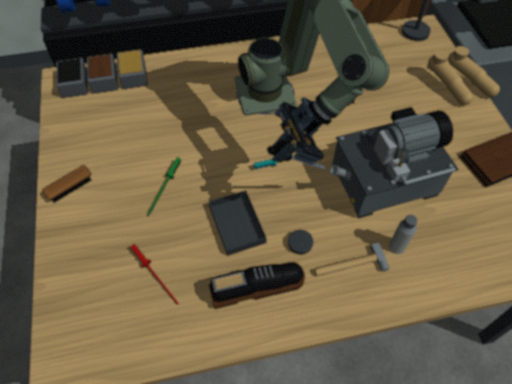

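View pics/side5.png

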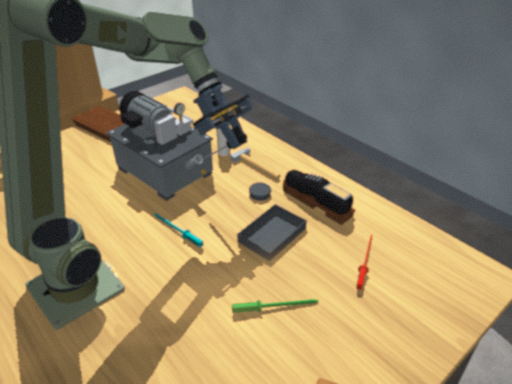

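```bash
python3 -c "
import cv2,numpy as np
a=cv2.imread('pics/scene5.png')[135:195,265:365];b=cv2.imread('pics/side5.png')[125:180,170:260]
a=cv2.resize(a,None,fx=7,fy=7,interpolation=2);b=cv2.resize(b,None,fx=7,fy=7,interpolation=2)
cv2.imwrite('pics/a5.png',a);cv2.imwrite('pics/b5.png',b)"
```

View pics/a5.png

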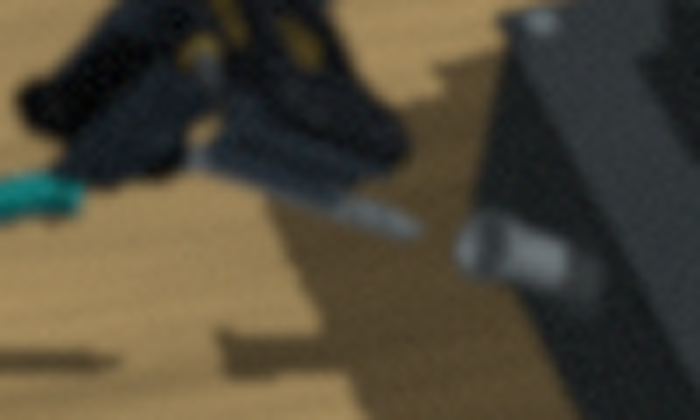

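View pics/b5.png

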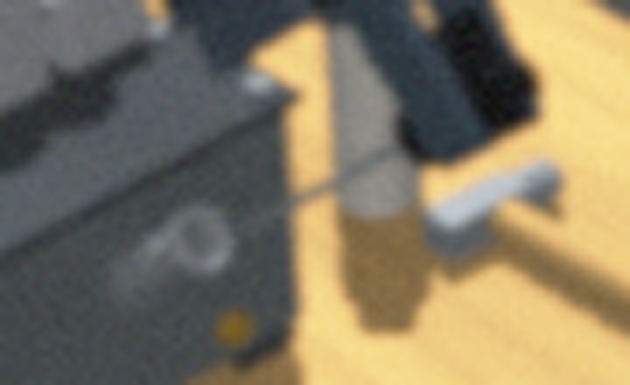

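```bash
python3 -m creep '0.06 0.18 0.08 -0.005 -0.002 0.004 1;0.06 0.18 0.08 -0.005 -0.002 0.004 1;0 0 0 0 0 0 1;-0.05 0.57 -0.48 0 0 0 1;-0.05 0.57 -0.48 0 0 0 1;-0.05 0.57 -0.48 0 0 0 1;-0.05 0.38 -0.32 0 0 0 1;0 0 0 0 0 0 1'
python3 - <<'E'
from tgt import *
report(150)
E
```

```text
time_s: 11.03
ee_pos: [535.2, -75.6, 272.1]
ee_rot: [138.7, 0.0, 5.2]
force: [0.3, 0.7, -0.1]
gripper_width: 22.1
t 11.0333 L 150 tgt [534.1 -60.9 258.5] d_cm [-0.11  1.47 -1.36] rotvec [0. 0. 0.] F [ 0.3  0.7 -0.1] w 22.1
collar out 170.1 lat X -0.2 perp up 0.9 ang deg 0.03 tip lat -0.2 0.9 qpos [ 15.  16.  97. -42.  79.  22.]
```

Aligned, with the tip about 10 mm short of the mouth. Continuing in.

```bash
python3 -m creep '-0.05 0.57 -0.48 0 0 0 1;-0.05 0.57 -0.48 0 0 0 1;-0.05 0.57 -0.48 0 0 0 1;-0.05 0.57 -0.48 0 0 0 1;0 0 0 0 0 0 1'
python3 - <<'E'
from tgt import *
report(130)
for n in("scene","side"):
    g=vision.grab_frame(n);
    a=g["img"][135:195,265:365] if n=="scene" else g["img"][125:180,170:260]
    cv2.imwrite(f"pics/{n}6.png",cv2.resize(a,None,fx=7,fy=7,interpolation=2)[:,:,::-1])
E
```

```text
time_s: 11.45
ee_pos: [533.0, -49.9, 250.3]
ee_rot: [138.7, 0.0, 5.2]
force: [-0.7, 0.4, -1.4]
gripper_width: 22.0
t 11.45 L 130 tgt [532.8 -45.6 245.6] d_cm [-0.02  0.43 -0.47] rotvec [ 0.    -0.001 -0.   ] F [-0.7  0.4 -1.4] w 22.0
collar out 136.3 lat X -0.2 perp up 0.8 ang deg 0.04 tip lat -0.3 0.8 qpos [ 17.  17.  98. -41.  78.  26.]
```

View pics/scene6.png

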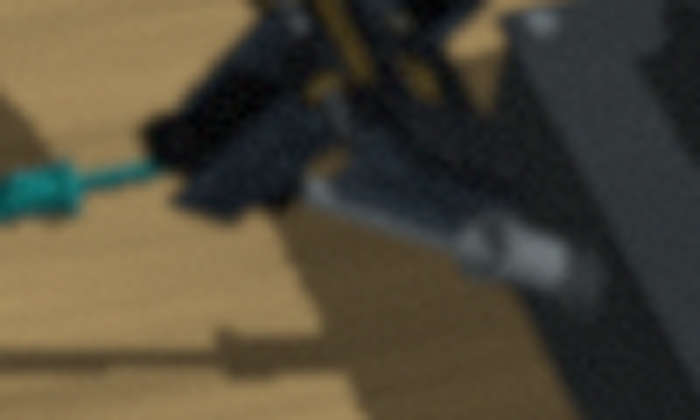

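View pics/side6.png

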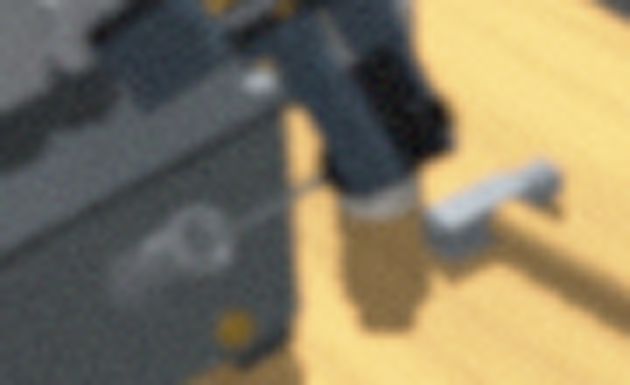

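```bash
python3 -m creep '-0.05 0.57 -0.5 0 0 0 1;-0.05 0.57 -0.5 0 0 0 1;-0.05 0.57 -0.5 0 0 0 1;-0.05 0.57 -0.5 0 0 0 1;0 0 0 0 0 0 1'
python3 - <<'E'
from tgt import *
report(90)
E
python3 -m creep '-0.05 0.57 -0.5 0 0 0 1;-0.05 0.57 -0.5 0 0 0 1;-0.05 0.57 -0.5 0 0 0 1;-0.05 0.57 -0.5 0 0 0 1;0 0 0 0 0 0 1'
python3 - <<'E'
from tgt import *
report(60)
E
```

```text
time_s: 11.97
ee_pos: [531.3, -26.2, 230.2]
ee_rot: [138.7, -0.2, 5.1]
force: [-0.5, 0.8, -1.0]
gripper_width: 21.4
t 11.9667 L 90 tgt [530.  -15.1 219.9] d_cm [-0.14  1.11 -1.03] rotvec [0.001 0.003 0.001] F [-0.5  0.8 -1. ] w 21.4
collar out 105.2 lat X 0.4 perp up 0.7 ang deg 0.16 tip lat 0.9 0.5 qpos [ 20.  19.  99. -41.  78.  29.]
time_s: 12.38
ee_pos: [528.9, -0.7, 207.8]
ee_rot: [138.6, -0.1, 5.1]
force: [0.3, 0.3, -0.7]
gripper_width: 21.8
t 12.3833 L 60 tgt [527.9   7.8 200.6] d_cm [-0.1   0.85 -0.72] rotvec [0.001 0.002 0.001] F [ 0.3  0.3 -0.7] w 21.8
collar out 71.2 lat X 0.3 perp up 0.0 ang deg 0.13 tip lat 0.6 -0.2 qpos [ 22.  21. 100. -40.  77.  33.]
```

```bash
python3 -m creep '-0.06 0.57 -0.47 0 0 0 1;-0.06 0.57 -0.47 0 0 0 1;-0.06 0.57 -0.47 0 0 0 1;-0.06 0.57 -0.47 0 0 0 1;0 0 0 0 0 0 1'
python3 - <<'E'
from tgt import *
report(30)
for n in("scene","side","wrist"):
    g=vision.grab_frame(n);cv2.imwrite(f"pics/{n}7.png",g["img"][:,:,::-1])
E
```

```text
time_s: 12.8
ee_pos: [526.5, 24.8, 186.9]
ee_rot: [138.6, -0.1, 5.2]
force: [-0.1, 0.1, -0.4]
gripper_width: 22.0
t 12.8 L 30 tgt [525.8  30.7 181.3] d_cm [-0.06  0.59 -0.56] rotvec [0.001 0.002 0.001] F [-0.1  0.1 -0.4] w 22.0
collar out 38.1 lat X 0.2 perp up 0.4 ang deg 0.13 tip lat 0.5 0.2 qpos [ 25.  22. 101. -40.  77.  36.]
```

View pics/side7.png

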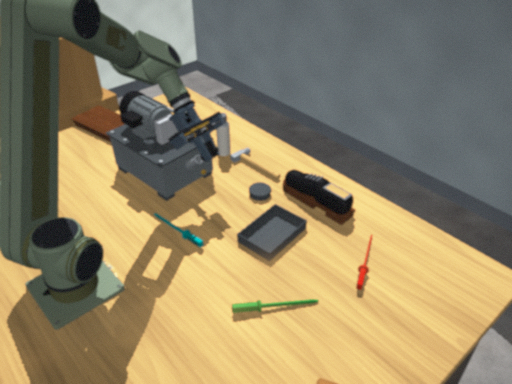

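View pics/wrist7.png

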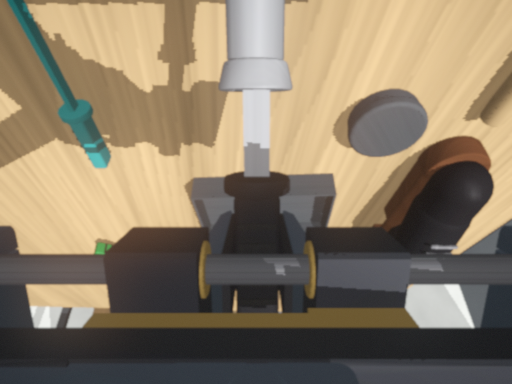

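View pics/scene7.png

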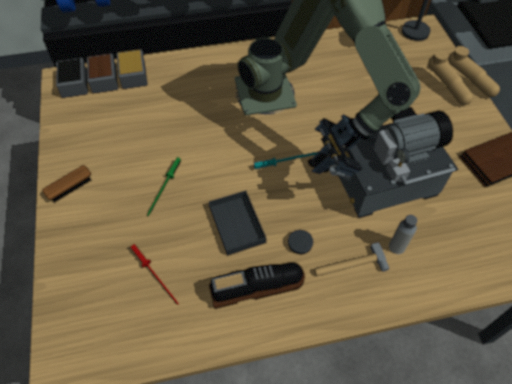

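```bash
python3 - <<'E'
from tgt import *
w=vision.grab_frame("wrist");V=w["view"];print("cam",-V[:3,:3].T@V[:3,3])
s=cv2.imread("pics/scene7.png")[90:210,290:450];cv2.imwrite("pics/s7c.png",cv2.resize(s,None,fx=4.5,fy=4.5,interpolation=2))
s=cv2.imread("pics/side7.png")[70:200,100:240];cv2.imwrite("pics/d7c.png",cv2.resize(s,None,fx=4.5,fy=4.5,interpolation=2))
E
```

```text
cam [511.36898147 188.43237333 269.1051008 ]
```

View pics/s7c.png

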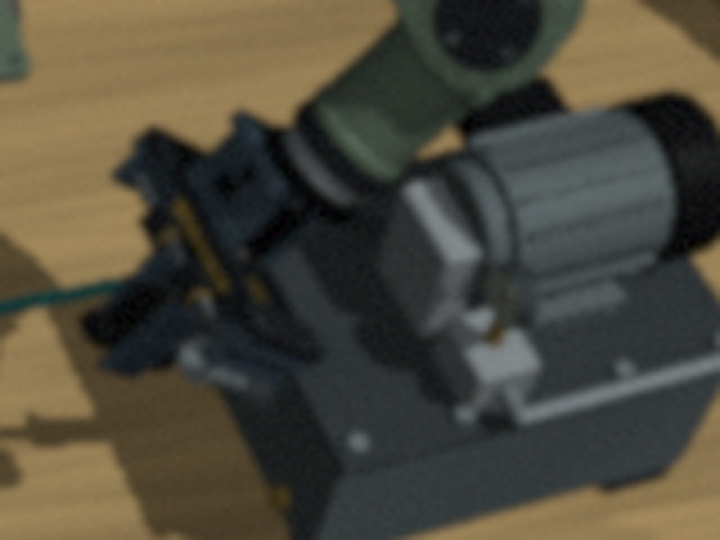

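View pics/d7c.png

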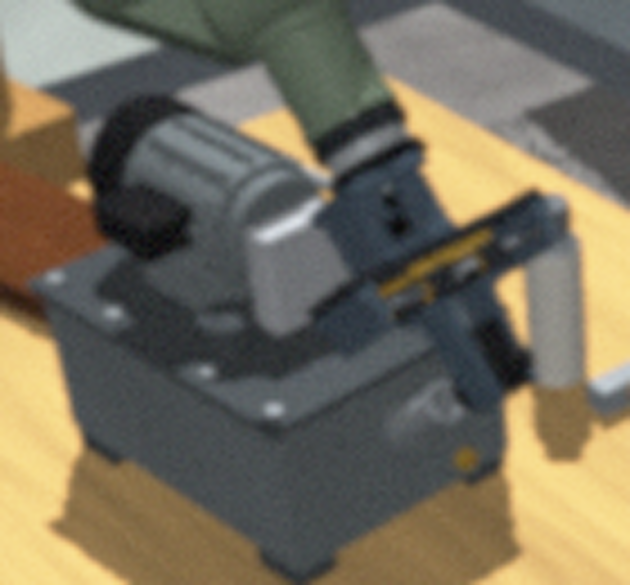

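```bash
python3 -m creep '-0.05 0.45 -0.39 0 0 0 1;-0.05 0.45 -0.39 0 0 0 1;-0.05 0.45 -0.39 0 0 0 1;0 0.1 -0.1 0 0 0 1;0 0 0 0 0 0 1'
python3 - <<'E'
from tgt import *
report(0)
E
```

```text
time_s: 13.42
ee_pos: [525.4, 38.9, 175.1]
ee_rot: [138.6, -0.3, 5.0]
force: [-0.7, 0.0, -0.3]
gripper_width: 21.9
t 13.4167 L 0 tgt [523.7  53.6 162. ] d_cm [-0.16  1.46 -1.3 ] rotvec [0.    0.006 0.003] F [-0.7  0.  -0.3] w 21.9
collar out 19.6 lat X 0.5 perp up 0.5 ang deg 0.36 tip lat 1.5 0.3 qpos [ 26.  24. 101. -39.  77.  38.]
```

```bash
python3 -m creep '-0.03 0.3 -0.25 0 0.003 0.002 1;-0.03 0.3 -0.25 0 0.002 0.001 1;-0.02 0.2 -0.17 0 0 0 1;0 0 0 0 0 0 1'
python3 - <<'E'
from tgt import *
report(0)
w=vision.grab_frame("wrist");cv2.imwrite("pics/w8.png",cv2.resize(w["img"][60:230,180:340],None,fx=4,fy=3.5,interpolation=2)[:,:,::-1])
E
```

```text
time_s: 13.75
ee_pos: [524.6, 47.9, 167.6]
ee_rot: [138.7, -0.0, 5.2]
force: [1.4, 1.2, -1.2]
gripper_width: 21.8
t 13.75 L 0 tgt [523.7  53.6 162. ] d_cm [-0.08  0.57 -0.56] rotvec [ 0.     0.001 -0.   ] F [ 1.4  1.2 -1.2] w 21.8
collar out 7.9 lat X 0.3 perp up 0.6 ang deg 0.02 tip lat 0.3 0.5 qpos [ 27.  24. 101. -39.  77.  39.]
```

View pics/w8.png

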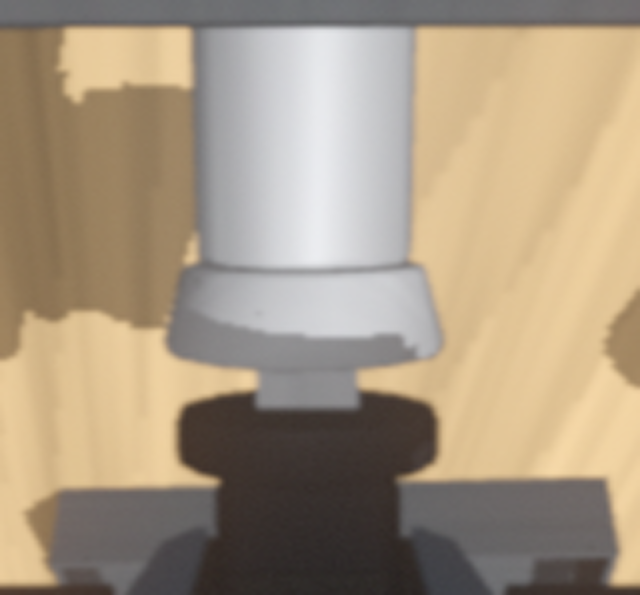

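```bash
python3 -m creep '-0.02 0.15 -0.13 0 0 0 1;-0.02 0.15 -0.13 0 0 0 1;0 0 0 0 0 0 1'
python3 -m creep '-0.01 0.11 -0.1 0 0 0 1;-0.01 0.11 -0.1 0 0 0 1'
python3 - <<'E'
from tgt import *
report(0)
E
```

```text
time_s: 14.05
ee_pos: [524.3, 50.9, 165.1]
ee_rot: [138.7, -0.1, 5.2]
force: [-0.1, -1.3, -1.4]
gripper_width: 21.6
time_s: 14.22
ee_pos: [524.1, 53.1, 163.2]
ee_rot: [138.7, -0.1, 5.2]
force: [0.8, -0.4, 0.0]
gripper_width: 21.6
t 14.2167 L 0 tgt [523.7  53.6 162. ] d_cm [-0.04  0.04 -0.12] rotvec [0.001 0.001 0.   ] F [ 0.8 -0.4  0. ] w 21.6
collar out 1.1 lat X 0.4 perp up 0.6 ang deg 0.07 tip lat 0.5 0.5 qpos [ 27.  25. 101. -39.  77.  39.]
```

```bash
python3 -m creep '-0.01 0.08 -0.07 0 0 0 1;-0.01 0.08 -0.07 0 0 0 1'
python3 -m creep '-0.01 0.08 -0.07 0 0 0 1;-0.01 0.08 -0.07 0 0 0 1'
python3 - <<'E'
from tgt import *
report(0)
w=vision.grab_frame("wrist");cv2.imwrite("pics/w9.png",cv2.resize(w["img"][60:230,180:340],None,fx=4,fy=3.5,interpolation=2)[:,:,::-1])
E
```

```text
time_s: 14.38
ee_pos: [524.1, 53.4, 163.2]
ee_rot: [138.4, -0.1, 5.2]
force: [0.5, -3.0, 3.0]
gripper_width: 22.1
time_s: 14.55
ee_pos: [524.1, 53.4, 163.4]
ee_rot: [138.1, -0.1, 5.2]
force: [0.2, -4.4, 3.3]
gripper_width: 21.8
t 14.55 L 0 tgt [523.7  53.6 162. ] d_cm [-0.03  0.02 -0.14] rotvec [0.01  0.003 0.001] F [ 0.2 -4.4  3.3] w 21.8
collar out 0.9 lat X 0.4 perp up 0.5 ang deg 0.58 tip lat 0.7 -1.1 qpos [ 28.  25. 101. -39.  77.  40.]
```

View pics/w9.png

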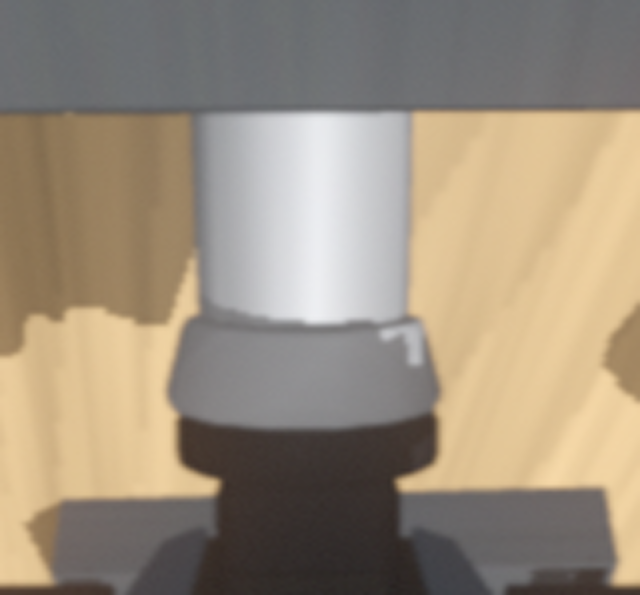

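```bash
python3 -m creep '0 0.08 -0.08 -0.004 0 0 1;0 0.08 -0.08 -0.004 0 0 1;0 0.08 -0.08 -0.003 0 0 1;0 0.08 -0.08 -0.002 0 0 1'
python3 -m creep '0 0.08 -0.08 -0.002 0 0 1;0 0.08 -0.08 -0.002 0 0 1;0 0.08 -0.08 -0.002 0 0 1;0 0.08 -0.08 -0.002 0 0 1'
python3 - <<'E'
from tgt import *
report(0)
E
```

```text
time_s: 14.93
ee_pos: [523.9, 53.3, 164.1]
ee_rot: [136.9, -0.1, 5.1]
force: [0.2, -8.3, 5.7]
gripper_width: 21.3
time_s: 15.27
ee_pos: [523.9, 53.2, 164.4]
ee_rot: [135.9, 0.0, 5.1]
force: [-0.2, -6.1, 6.0]
gripper_width: 21.2
t 15.2667 L 0 tgt [523.7  53.6 162. ] d_cm [-0.02  0.04 -0.23] rotvec [0.049 0.004 0.002] F [-0.2 -6.1  6. ] w 21.2
collar out 0.9 lat X 0.2 perp up -0.5 ang deg 2.8 tip lat 0.4 -8.4 qpos [ 28.  26. 101. -41.  78.  41.]
```

```bash
python3 -m creep '0 0.07 -0.1 0.012 0 0 1;0 0.07 -0.1 0.012 0 0 1;0 0.07 -0.1 0.012 0 0 1;0 0.07 -0.1 0.01 0 0 1'
python3 - <<'E'
from tgt import *
report(0)
E
```

```text
time_s: 15.6
ee_pos: [523.8, 53.0, 162.6]
ee_rot: [138.1, -0.1, 5.1]
force: [-0.8, -4.6, 4.8]
gripper_width: 21.2
t 15.6 L 0 tgt [523.7  53.6 162. ] d_cm [-0.01  0.05 -0.06] rotvec [0.011 0.003 0.002] F [-0.8 -4.6  4.8] w 21.2
collar out 0.6 lat X 0.2 perp up -0.4 ang deg 0.65 tip lat 0.7 -2.1 qpos [ 28.  25. 101. -39.  77.  40.]
```

```bash
python3 -m creep '0 0.08 -0.07 0.008 0 0 1;0 0.08 -0.07 0.006 0 0 1;0 0.08 -0.07 0.004 0 0 1;0 0.08 -0.07 0.004 0 0 1;0 0.08 -0.07 0.004 0 0 1;0 0.08 -0.07 0.004 0 0 1'
python3 - <<'E'
from tgt import *
report(0)
for n in("wrist",):
    w=vision.grab_frame("wrist");cv2.imwrite("pics/w10.png",cv2.resize(w["img"][60:230,180:340],None,fx=4,fy=3.5,interpolation=2)[:,:,::-1])
E
```

```text
time_s: 16.1
ee_pos: [523.9, 52.9, 161.9]
ee_rot: [139.1, -0.2, 5.0]
force: [0.9, -5.3, 3.6]
gripper_width: 21.9
t 16.1 L 0 tgt [523.7  53.6 162. ] d_cm [-0.01  0.07  0.01] rotvec [-0.007  0.003  0.003] F [ 0.9 -5.3  3.6] w 21.9
collar out 0.6 lat X 0.3 perp up -0.2 ang deg 0.49 tip lat 1.0 0.9 qpos [ 27.  25. 101. -39.  76.  39.]
```

View pics/w10.png

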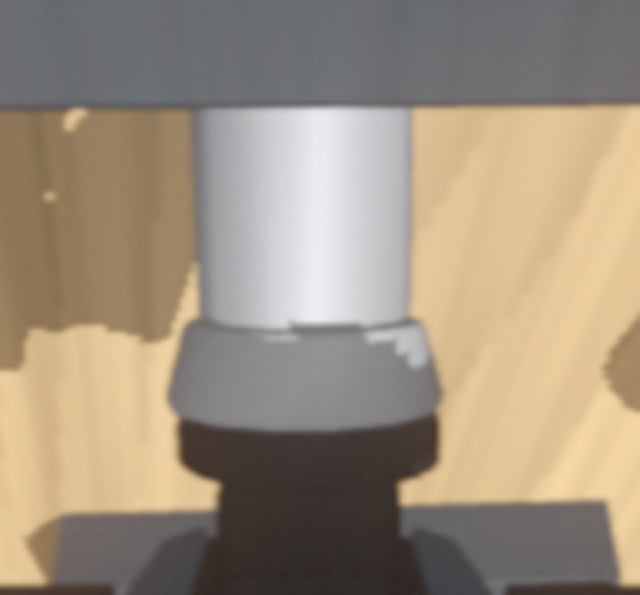

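```bash
python3 -m creep '0 0.09 -0.08 0 0 0 1;0 0.09 -0.08 0 0 0 1;0 0.09 -0.08 0 0 0 1;0 0.09 -0.08 0 0 0 1'
python3 -m creep '0.02 -0.23 0.19 0 0 0 1;0.04 -0.46 0.39 0 0 0 1;0.05 -0.61 0.51 0 0 0 1;0.05 -0.61 0.51 0 0 0 1;0.05 -0.61 0.51 0 0 0 1;0 0 0 0 0 0 1'
python3 - <<'E'
from tgt import *
report(100)
E
```

```text
time_s: 16.48
ee_pos: [523.8, 53.0, 162.3]
ee_rot: [138.5, -0.2, 5.0]
force: [0.2, -5.6, 5.8]
gripper_width: 21.8
time_s: 16.98
ee_pos: [525.9, 29.6, 181.5]
ee_rot: [139.1, -0.2, 5.1]
force: [0.1, -0.5, -1.6]
gripper_width: 21.6
t 16.9833 L 100 tgt [530.7 -22.7 226.3] d_cm [ 0.48 -5.23  4.48] rotvec [-0.008  0.002  0.002] F [ 0.1 -0.5 -1.6] w 21.6
collar out 31.1 lat X 0.1 perp up -0.2 ang deg 0.49 tip lat 0.7 1.0 qpos [ 25.  23. 101. -39.  77.  36.]
```

```bash
python3 -m creep '0.07 -0.76 0.64 -0.002 0 0 1;0.07 -0.76 0.64 -0.002 0 0 1;0.07 -0.76 0.64 -0.002 0 0 1;0.07 -0.76 0.64 0 0 0 1;0.07 -0.76 0.64 0 0 0 1;0.07 -0.76 0.64 0 0 0 1;0 0 0 0 0 0 1'
python3 - <<'E'
from tgt import *
report(240)
E
```

```text
time_s: 17.57
ee_pos: [530.3, -21.5, 224.7]
ee_rot: [138.8, -0.2, 5.0]
force: [-0.1, 0.5, -0.8]
gripper_width: 22.1
t 17.5667 L 240 tgt [ 540.4 -129.5  316.3] d_cm [  1.01 -10.8    9.16] rotvec [-0.002  0.004  0.003] F [-0.1  0.5 -0.8] w 22.1
collar out 98.0 lat X -0.0 perp up -0.4 ang deg 0.32 tip lat 0.8 -0.1 qpos [ 20.  19. 100. -41.  78.  30.]
```

```bash
python3 -m creep '0.08 -0.8 0.67 0 0 0 1;0.08 -0.8 0.67 0 0 0 1;0.08 -0.8 0.67 0 0 0 1;0.08 -0.8 0.67 0 0 0 1;0.08 -0.8 0.67 0 0 0 1;0.08 -0.8 0.67 0 0 0 1;0.08 -0.8 0.67 0 0 0 1;0.08 -0.8 0.67 0 0 0 1;0.08 -0.8 0.67 0 0 0 1;0.08 -0.8 0.67 0 0 0 1;0.08 -0.8 0.67 0 0 0 1;0 0 0 0 0 0 1'
python3 - <<'E'
from tgt import *
report(240)
E
```

```text
time_s: 18.57
ee_pos: [539.3, -119.9, 307.1]
ee_rot: [138.8, -0.3, 4.9]
force: [0.8, 0.5, -0.4]
gripper_width: 21.7
t 18.5667 L 240 tgt [ 540.4 -129.5  316.3] d_cm [ 0.11 -0.96  0.92] rotvec [-0.002  0.004  0.005] F [ 0.8  0.5 -0.4] w 21.7
collar out 226.7 lat X 0.1 perp up -0.8 ang deg 0.37 tip lat 1.1 -0.6 qpos [ 10.  14.  95. -42.  79.  16.]
```

```bash
python3 -m creep '0 -0.3 0.1 0 0 0 1;0 -0.5 0.1 0 0 0 1;0 -0.8 0 0.02 0 0 1;0 -1 0 0.04 0 0 1;0 -1 0 0.06 0 0 1;0 -1 0 0.06 0 0 1;0 -1 0 0.06 0 0 1;0 -1 0 0.06 0 0 1;0 -1 0 0.06 0 0 1;0 -1 0 0.06 0 0 1;0 -0.8 0 0.06 0 0 1;0 -0.4 0 0.04 0 0 1'
python3 -m creep '0 0 0 0 0 0 1;0 0 0 0 0 0 1'
```

```text
time_s: 19.57
ee_pos: [538.0, -219.4, 304.2]
ee_rot: [169.8, -2.5, 5.0]
force: [0.3, -0.4, -1.6]
gripper_width: 21.4
time_s: 19.73
ee_pos: [537.2, -222.7, 303.6]
ee_rot: [169.8, -2.4, 4.8]
force: [-0.9, 0.4, -1.4]
gripper_width: 21.5
```

```bash
python3 -m creep '0 0 0 0.02 0.007 0 1;0 0 0 0.03 0.007 0 1;0 0 0 0.03 0.007 0 1;0 0 0 0.03 0.007 0 1;0 0 0 0.02 0.005 0 1;0 0 0 0.01 0.003 0 1;0 0 0 0 0 0 1;0 0 0 0 0 0 1;0 0 0 0 0 0 1'
python3 - <<'E'
from stick import *
w=vision.grab_frame("wrist");d=vision.grab_frame("side");s=vision.grab_frame("scene");st=monitor.state()
f,E,line=fit(w,st);o,dd,_=line(f.x);Rt=Ro.from_euler('xyz',st["ee_rot"],degrees=True).as_matrix()
print(f.x,len(E),"dir",(Rt@dd).round(3),"tip",(Rt@(o+dd*201)+st["ee_pos"]).round(0),st["ee_rot"],st["ee_pos"],st["gripper_width"],st["qvel"].round(2))
for n,g in(("wrist",w),("side",d),("scene",s)): cv2.imwrite(f"pics/{n}11.png",g["img"][:,:,::-1])
E
```

```text
time_s: 20.48
ee_pos: [537.0, -215.8, 301.0]
ee_rot: [178.4, -0.5, 5.2]
force: [-0.3, 0.0, -1.1]
gripper_width: 21.8
[-3.70744595e-01 -2.16599074e+01  6.80294095e-04 -4.19068608e-02] 43 dir [-0.09   0.996  0.015] tip [518. -15. 326.] [178.4450619   -0.5246807    5.19715614] [ 536.97406271 -215.8607724   301.13374922] 21.435779500653055 [-0.2   0.06 -0.14  0.09 -0.   -0.05]
```

View pics/wrist11.png

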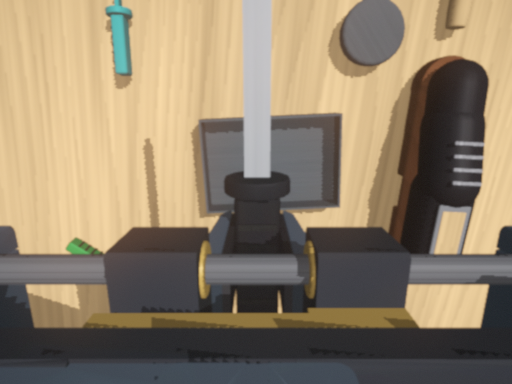

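View pics/side11.png

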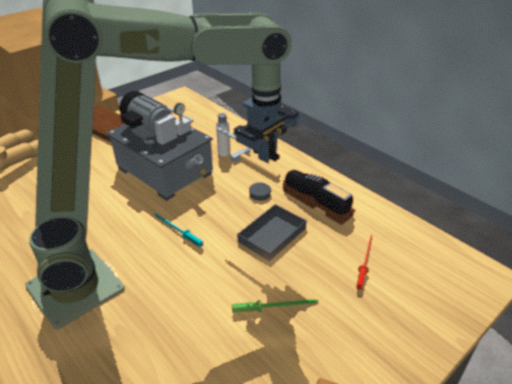

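View pics/scene11.png

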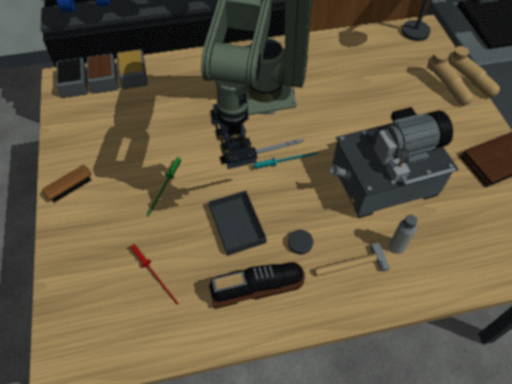

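```bash
python3 -m creep '0 0 0 0 0 0 1;0 0 0 0 0 0 1;0 0 0 0 0 0 1;0 0 0 0 0 0 1'
python3 - <<'E'
from workcell import monitor,job
st=monitor.state();print(st["time_s"],st["qvel"].round(2),st["force"].round(1),st["gripper_width"],st["ee_pos"].round(1))
print(job.job_done())
E
```

```text
time_s: 20.97
ee_pos: [536.8, -215.5, 301.5]
ee_rot: [178.4, -0.5, 5.2]
force: [1.1, 0.3, -0.9]
gripper_width: 21.7
20.9667 [ 0.01 -0.12  0.04  0.09 -0.14 -0.02] [ 1.1  0.3 -0.9] 21.737254939054104 [ 536.8 -215.5  301.5]
the job is handed in; nothing more can be done
None
```

I took the black dipstick from the tray by its grip and slid it down the tube until the collar stopped on the mouth. I held it there about 2 s with a steady push of roughly 4–10 N, drew it right out, and handed the job in at 21 s of the 51 s allowed. The hand-in gave no verdict.

- **Collar home:** the wrist picture showed the collar flush on the rim. Computed misalignment there was about 0.5°.
- **Final hold:** the gripper holds the stick at 21.7 mm opening, and the joints are practically still. It is level within about 1° with the marked face up. It sits about 320 mm above the bench, with the tip about 210 mm from the mouth.
- **Bystanders:** in the last pictures the shoe, spray can, hammer and polish tin look to be where they started.

**Checks that disagreed:**
- **Tilt while pressing:** I first corrected a small tool tilt the wrong way, so the stick's computed angle to the tube briefly reached 2.8° (limit 4°). I then brought it back to about 0.5°.
- **Stick pitch in the gripper:** three fits gave 0.9° to 2.4°. The last used few edge points and is the least certain, but all are well inside the 8.5° allowed.
- **Tip detection:** with the stick held near the tube, the networks did not find its tip in the scene and side pictures; they reported the look-alikes instead. I checked its alignment by eye in enlarged crops.

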